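# Switch on the lamp circuit of the camp power box with the guarded-switch stylus

### The job

Draw the yellow stylus out of the slot in the red box by its steel shaft, lay it on the table, let go, and take it up again by its yellow grip. With its black rubber tip press down the near end (towards the robot) of the orange rocker on the power box so that it flips over, and then, still with the stylus, push the steel main toggle away from the robot until it snaps over. Finally lay the stylus back on the table and let go; keep the gripper off the power box, and leave the other rockers and the jar, bowl, ladle and spatula as they are.

Things in the scene. Friction and masses are not known exactly. Their poses are not given: they have to be found in the camera images.
- powerbox: grey power box, 110 (x) x 200 (y) x 62 mm high, fixed; origin: centre of underside; -x faces the robot. On its black top four rockers in a row along y, centres at x = -20, y = -75, -45, -15, 15 mm, between guard ribs (5 mm thick, 56 long, tops 74 mm over the table, 25 mm free between them), and the main toggle at x = -15, y = 68 mm. The gripper must not touch the box or its switches.
- orange_switch: switch housing, a flat grey plate 44 x 22 mm on the panel of the power box, carrying the orange rocker; origin on the panel under the middle of the rocker, x away from the robot at box yaw 0, z up. The colours of the four slots are mixed in each start.
- blue_switch: switch housing, a flat grey plate 44 x 22 mm on the panel of the power box, carrying the blue rocker; origin on the panel under the middle of the rocker, x away from the robot at box yaw 0, z up. The colours of the four slots are mixed in each start.
- green_switch: switch housing, a flat grey plate 44 x 22 mm on the panel of the power box, carrying the green rocker; origin on the panel under the middle of the rocker, x away from the robot at box yaw 0, z up. The colours of the four slots are mixed in each start.
- white_switch: switch housing, a flat grey plate 44 x 22 mm on the panel of the power box, carrying the white rocker; origin on the panel under the middle of the rocker, x away from the robot at box yaw 0, z up. The colours of the four slots are mixed in each start.
- orange (a joint): the orange rocker, 36 mm long (x) and 18 mm wide (y), hinged across its middle 3 mm above its housing's origin: starts OFF at -0.25 rad (near end up), must go to ON at +0.25 rad (end nearest the robot down). It snaps over once past 0 and stays. Needs about 3 N down on the raised near end; there the top goes down by about 6 mm.
- orange_near (a point): point on the top face of the orange rocker's near half, 13 mm from its hinge and 5 mm from its near end, the place to press; moves with the rocker: about 76 mm above the table when OFF, 69 mm when ON
- blue (a joint): the blue rocker: positive = ON (end nearest the robot pressed down), negative = OFF (far end down), -0.25 to 0.25 rad; it starts OFF, must be left as it is
- green (a joint): the green rocker: positive = ON (end nearest the robot pressed down), negative = OFF (far end down), -0.25 to 0.25 rad; it starts OFF, must be left as it is
- white (a joint): the white rocker: positive = ON (end nearest the robot pressed down), negative = OFF (far end down), -0.25 to 0.25 rad; it starts ON, must be left as it is
- main (a joint): main toggle, a flat steel bat 13 mm wide, 8 mm thick and 32 mm long, hinged 64 mm above the table: starts OFF at -0.35 rad (leaning towards the robot, -x of the power box), ON is +0.35 rad (leaning away). Past 0 it snaps over and stays; about 3 N of push near its end.
- main_tip (a point): middle of the free end of the main toggle's bat, 32 mm from its hinge (about 94 mm above the table at either stop); its z axis points along the bat
- redbox: red plastic box, clip lid closed, 130 (x) x 110 (y) x 63 mm high, fixed; origin: centre of underside. In its -x face (looking roughly to world -y; lid overhangs 3 mm) is a slot 32 wide, 36 high, 100 mm deep at table level; the stylus lies in it, about 55 mm of its tip end showing. Draw it some 115 mm along the box's -x to be well clear.
- stylus: loose stylus, 0.12 kg, 150 mm long: yellow block grip 80 (x) x 24 (y) x 28 mm high; ahead of it (+x) a steel shaft 8 x 8 mm, centreline 18 mm above the underside; at its end a black rubber tip 10 (x) x 12 (y) mm reaching from shaft top (22 mm) down to underside level. Origin: middle of the grip's underside, z up. It stands on its underside and slides on the table when drawn.
- stylus_grip (a point): centre of the yellow grip, half-way up (14 mm above the stylus's underside); stylus axes
- stylus_shaft (a point): point on the shaft's centreline, 82 mm ahead of the grip's centre and about 27 mm outside the slot at the start, the place to take it first; stylus axes
- stylus_tip (a point): middle of the lower face of the rubber tip, 105 mm ahead of the grip's centre, at underside level; the tip's front face is 5 mm ahead of it, stylus axes
- jar: glass jar with steel cap, 72 mm across, 100 mm high, loose bystander; origin at the centre of its underside
- bowl: small blue ceramic bowl, 110 mm across, 50 mm high, loose bystander; origin at the centre of its underside
- ladle: steel ladle lying on the table, cup 74 mm across, handle along +x to 155 mm; loose bystander; origin under the cup's centre
- spatula: wooden spatula lying on the table, 200 mm long; loose bystander
Not all that is in view belongs to the job. Leave any turquoise look-alike of the powerbox alone.

How it is judged:
By the outcome, as a careful person would: the job done as asked, in the order asked, and still so for the second after the job is handed in, with the robot touching nothing.
It also fails if it takes over 58 s, if anything falls off the work surface, if the arm or the gripper's body presses on something with over 40 N, if the wrist force passes 120 N, or if a joint passes its speed limit or range.

### The arm

A 6-joint arm with a two-finger parallel gripper is mounted at the origin on the work surface. World frame = base frame: x ahead of the robot, y to its left, z up, the work surface at z = 0. Lengths are in mm, angles in degrees, forces in N, time in s.
With the tool pointing down it reaches from about 250 to 775 mm from the base axis. Payload 8.9 kg.
Tool frame: the origin (TCP) lies at the very end of the fingers, on their centre line; the grasp point (between the pads) lies 19 mm behind it; z points along the fingers, y is the direction in which the jaws open and shut (so a half turn about z gives the same grasp; the last joint's range is limited). The gripper opens to 85 mm and grips with 20 to 120 N. Pads are 22 mm wide; open, the fingers measure 114 mm over their backs; the gripper's body (76 mm by 85 mm) begins 54 mm behind the grasp point. The pads swing forward as they close: fully open they stand 13 mm farther back than shut.
Start: joints at [-7.981, 16.656, -8.789, 64.555, 0, 82.019], TCP at [524.999, 0.004, 231.305] pointing down, gripper open.
Joint ranges: [-144.48, 144.48], [-52.06, 99.96], [-74.48, 78.29], [-112.23, 115.85], [-86.99, 84.42], [-180, 180]. Speed limits (degrees/s): [127.2, 127.2, 159.86, 180, 180, 180].

### API

Orientations are given as [roll, pitch, yaw] about the fixed x, y, z axes, in that order (R = Rz(yaw) Ry(pitch) Rx(roll)).
In Python, from bench import robot, grab_frame, camera_model, look_for, trace gives the robot as it stands.
- The arm moves only by the tool step_arm, never from a script. Its argument "targets" is a list of rows, each an object of numbers: "x", "y", "z": the shift along the tool's x, y, z in mm; "twist": the turn about the tool's z in degrees; "jaw": the closure, from -1 (fully open) to 1 (shut). In form: [{"x": .., "y": .., "z": .., "twist": .., "jaw": ..}, ...]. A call has 1 to 20 rows; each row shifts and turns the pose as measured when the row begins, along the tool's axes as they then stand; what a row does not reach is not made up. A row lasts 1/12 s, in which the tool goes at most 41.7 mm and 7.16 degrees, less where a joint would pass 70% of its speed; a pose out of reach is approached as far as the arm can. A call is refused whole if a number of a shift passes 41.7 or a number of a turn 7.16, either way. A call with a gripper value outside its range is refused whole. The fingers move at their own pace and stop on an object; "newtons" is the grip in N (left out, the last holds). Time passes only in rows, so rows that do not move let the fingers close. It gives the time, the measured TCP pose, the force and the opening at its end, in the units of the state.
- robot.get_state(): the state, without advancing time (a new reading comes with each control period).
- grab_frame(name): name is "scene" or "side" or "wrist"; returns the picture (420x560x3 uint8, red, green, blue); there is no depth.
- camera_model(name): a dict with "vfov" (degrees; the focal length in pixels is half the picture's height over the tangent of half this angle, whatever the lens; pixels are square), "cx", "cy" (the principal point, pixels), "k1" (the pictures are not rectified: a ray, as slopes to the right and down, at radius r is drawn at 1 + k1 r^2 times it, then the intrinsics apply), "T" (4x4, takes a point from camera to world coordinates). Camera axes: x right, y up, looking along -z (the intrinsics and any distortion apply to the point x, -y, -z); pixel columns grow to the right and rows downward; lengths in mm; the calibration is good to about 2 mm. A picture is of the moment at which its call begins: read the wrist's pose just before it. camera_model takes no time and is no camera call; for the wrist camera it gives the pose at the moment of the call.
- robot.sign_off(): hands the job in, once; it reports no verdict.
Trained networks look in the newest picture that a camera, given by its name, has taken for a name from the list of things; names that differ only in an ending like _2 or _b are one class to them, and where a whole thing is asked for, a point or a joint stands for the part that bears it (a point fixed in the world has none). Each returns a list of dicts, best first, with "confidence" (0 to 1); they miss things now and then, are a little off and sometimes report something else, mostly with a low value. They report only what shows in the picture. A call takes as long as a camera call. They do not tell look-alikes from the thing itself.
- look_for(camera, thing): "bbox" ([left, top, right, bottom] in pixels, round what is visible of it).
- trace(camera, thing): "pixels" (420x560 bool, what is visible of it) and "bbox" ([left, top, right, bottom] in pixels, round what is visible of it).
The state is a dict: "time": time; "joint_pos": joint angles; "joint_vel": joint speeds; "joint_torque": joint torques, N m; "tool_pos": TCP position; "orientation": TCP orientation; "ft_force": force on the tool from outside, world axes, zero at the start; "torque": the same for the moment, N m; "opening": finger opening in mm.
Only numpy, scipy, OpenCV 4.12 (cv2) and the standard library are available. Lean on these libraries where they do the work, as an engineer would, in place of code of your own. Each camera call takes 0.05 s, during which the arm holds its last target. There are 200 camera calls.

## Working session

There is one attempt and no reset: what is moved stays moved. The work goes in short steps, Python scripts to look and compute and a tool call to move; the robot and the scene stay as the last step left them, time stands still between calls to the robot, and variables do not carry over. Pictures are saved under pics/ and viewed, about 8 in all and at most 12, crops included, and the job is handed in when it is done.

Besides the shell and the picture viewer there is one more tool, called after "Call:" in YAML: its name, and indented under it one key for each argument. step_arm: Moves the arm, as the interface text tells. Its arguments: {"type":"object","properties":{"targets":{"type":"array","items":{"type":"object","properties":{"x":{"type":"number"},"y":{"type":"number"},"z":{"type":"number"},"twist":{"type":"number"},"jaw":{"type":"number"}}}},"newtons":{"type":"number"}},"required":["targets"]}

```bash
ls; mkdir -p pics; cat > h.py <<'E'
import numpy as np, cv2
from bench import robot, grab_frame, camera_model, look_for, trace
def ray(m,uv):
    f=210/np.tan(np.radians(m['vfov'])/2)
    d=np.array([(uv[0]-m['cx'])/f,(uv[1]-m['cy'])/f]); u=d.copy()
    for _ in range(30): u=d/(1+m['k1']*(u@u))
    T=np.array(m['T']); return T[:3,3],T[:3,:3]@np.array([u[0],-u[1],-1.])
def onplane(m,uv,z):
    o,d=ray(m,uv); return o+d*(z-o[2])/d[2]
def proj(m,p):
    T=np.array(m['T']); q=T[:3,:3].T@(np.asarray(p,float)-T[:3,3]); f=210/np.tan(np.radians(m['vfov'])/2)
    u=np.array([q[0],-q[1]])/-q[2]; u=u*(1+m['k1']*(u@u)); return np.array([m['cx'],m['cy']])+f*u
def tri(m1,a,m2,b):
    o1,d1=ray(m1,a);o2,d2=ray(m2,b)
    s=np.linalg.lstsq(np.c_[d1,-d2],o2-o1,rcond=None)[0]
    p,q=o1+s[0]*d1,o2+s[1]*d2; return (p+q)/2,np.linalg.norm(p-q)
def save(im,n): cv2.imwrite('pics/'+n,im[:,:,::-1])
E
python3 - <<'E'
from h import *
s=robot.get_state(); print(s['time'],s['tool_pos'],s['orientation'],s['opening'])
for c in ['scene','side','wrist']:
    im=grab_frame(c); save(im,c+'0.png'); np.save('pics/'+c+'0.npy',im)
    m=camera_model(c); print(c,m['vfov'],m['cx'],m['cy'],m['k1'],np.round(m['T'],3).tolist())
E
```

```text
pics
0.0 [5.24548240e+02 4.28794248e-02 2.30734559e+02] [-1.79925523e+02 -8.60682604e-03  8.99980533e+01] 85.23306644259908
scene 49.77417551214448 276.23276652131784 204.72682275942955 -0.09579617591100911 [[0.031, -0.749, 0.662, 1190.836], [1.0, 0.023, -0.022, -83.196], [0.002, 0.662, 0.749, 874.7], [0.0, 0.0, 0.0, 1.0]]
side 48.047465995883584 278.1564235685627 216.6772144909 -0.14017131105376607 [[0.807, 0.417, -0.419, -57.982], [-0.591, 0.591, -0.549, -829.027], [0.019, 0.69, 0.723, 1072.146], [0.0, 0.0, 0.0, 1.0]]
wrist 71.36280374512484 278.4634952663816 204.75504067503076 0.007883706914997237 [[1.0, -0.001, 0.001, 525.977], [0.0, 0.957, 0.291, 75.054], [-0.001, -0.291, 0.957, 372.462], [0.0, 0.0, 0.0, 1.0]]
```

```bash
python3 - <<'E'
import cv2,numpy as np
a=[cv2.imread(f'pics/{c}0.png') for c in ['scene','side']]
cv2.imwrite('pics/both.png',cv2.resize(np.vstack(a),(760,1140))[:1140])
E
```

```text
(no output)
```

View pics/scene0.png

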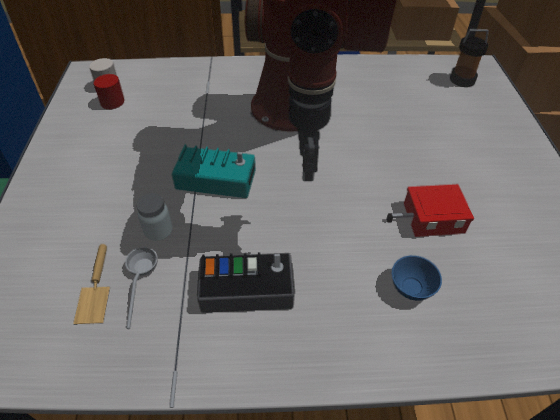

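View pics/side0.png

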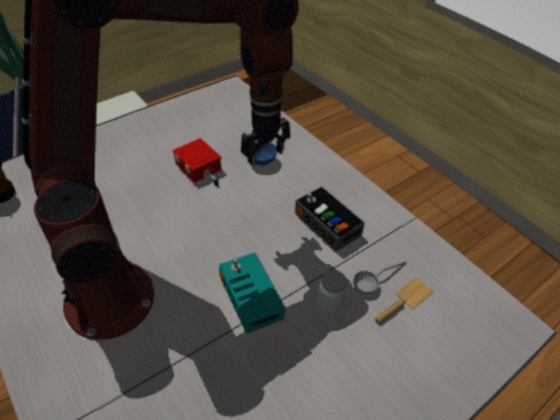

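The grey power box is at about (246,282), with orange leftmost at (210,267). The turquoise look-alike at (215,172) has no coloured rockers, so I'll leave it alone. The red box is at (440,208), with the stylus tip at (390,217). Next I fit poses from the masks in both cameras.

```bash
cat >> h.py <<'E'
from scipy.optimize import minimize
def box(x0,x1,y0,y1,z0,z1): return np.array([[x,y,z] for x in(x0,x1) for y in(y0,y1) for z in(z0,z1)],float)
def place(P,q):
    c,s=np.cos(q[2]),np.sin(q[2]); return P@np.array([[c,s,0],[-s,c,0],[0,0,1]])+[q[0],q[1],0]
def sil(m,parts,q):
    im=np.zeros((420,560),np.uint8)
    for P in parts:
        h=cv2.convexHull(np.array([proj(m,p) for p in place(P,q)],np.float32))
        cv2.fillConvexPoly(im,np.round(h*16).astype(np.int32),1,shift=4)
    return im>0
def fit(views,parts,q0):
    def cost(v):
        q=np.array([v[0],v[1],v[2]/100]); c=0
        for m,M in views:
            S=sil(m,parts,q); c+=1-(S&M).sum()/max(1,(S|M).sum())
        return c
    v=np.array([q0[0],q0[1],q0[2]*100])
    for st in (25,6,2):
        r=minimize(cost,v,method='Nelder-Mead',options=dict(initial_simplex=[v]+[v+st*np.eye(3)[i] for i in range(3)],xatol=.05,fatol=1e-5)); v=r.x
    return np.array([v[0],v[1],v[2]/100]),r.fun
RED=[box(-65,65,-55,55,0,63)]
PB=[box(-55,55,-100,100,0,62)]+[box(-48,8,y-2.5,y+2.5,62,74) for y in(-90,-60,-30,0,30)]+[box(-30,-18,61.5,74.5,64,94)]
E
python3 - <<'E'
from h import *
C={c:camera_model(c) for c in('scene','side')}
for t,parts in (('powerbox',PB),('redbox',RED)):
    views=[]
    for c in C:
        r=trace(c,t); print(t,c,[(round(k['confidence'],2),k['bbox']) for k in r])
        if t=='powerbox': r=[k for k in r if (k['bbox'][1]>230 if c=='scene' else k['bbox'][0]>285)]
        if r: views.append((C[c],r[0]['pixels']))
    m,M=views[0]; v,u=np.nonzero(M); p=onplane(m,(u.mean(),v.mean()),40)
    y0=0 if t=='powerbox' else np.pi/2
    print(p)
    for vs in (views,views[:1],views[1:]):
        q,f=fit(vs,parts,[p[0],p[1],y0]); print(t,q[:2].round(1),np.degrees(q[2]).round(2),f)
for t in('stylus','stylus_tip','stylus_shaft'):
    for c in C: print(t,c,[(round(k['confidence'],2),k['bbox']) for k in look_for(c,t)])
print(onplane(C['scene'],(390,217),10),onplane(C['side'],(216,182),10))
E
```

```text
powerbox scene [(0.72, [198.1, 253.7, 295.4, 310.8]), (0.65, [170.4, 142.9, 258.4, 197.6])]
powerbox side [(0.84, [291.4, 185.2, 365.4, 252.8]), (0.7, [221.5, 253.1, 285.9, 332.7]), (0.53, [352.3, 263.2, 405.5, 294.9])]
[ 681.05767447 -125.50590341   40.        ]
powerbox [ 667.  -130.8] -1.62 0.4447525078528727
powerbox [ 662.7 -130.9] 0.87 0.2162827501318797
powerbox [ 668.5 -126.6] -1.68 0.22052956111715638
redbox scene [(0.75, [219.5, 255.5, 229.3, 273.3]), (0.56, [402.7, 183.8, 472.4, 237.7])]
redbox side [(0.92, [173.9, 140.3, 223.8, 185.8])]
[ 629.10296918 -179.00437502   40.        ]
redbox [ 561.4 -137.3] 100.53 1.9578816971198514
redbox [ 561.4 -137.3] 100.53 0.9578816971198514
redbox [ 629.1 -179. ] 90.0 1.0
stylus scene [(0.61, [233.3, 260.2, 247.5, 273.9]), (0.54, [390.5, 209.0, 411.4, 222.8])]
stylus side [(0.41, [204.1, 166.3, 216.8, 185.6])]
stylus_tip scene []
stylus_tip side [(0.58, [318.4, 205.1, 328.6, 212.3]), (0.46, [200.1, 169.9, 222.8, 186.7])]
stylus_shaft scene [(0.71, [385.2, 214.8, 414.4, 225.1])]
stylus_shaft side [(0.28, [321.3, 213.2, 330.7, 220.1])]
[476.9230519  225.81945516  10.        ] [481.14089155 226.87604137  10.        ]
```

```bash
python3 - <<'E'
from h import *
C={c:camera_model(c) for c in('scene','side')}
V=[]
for c in C:
    im=np.load(f'pics/{c}0.npy').astype(int); M=((im[...,0]>110)&(im[...,1]<70)&(im[...,2]<70)).astype(np.uint8)
    n,L,S,_=cv2.connectedComponentsWithStats(M); 
    i=L[205,440] if c=='scene' else L[155,200]
    k=cv2.morphologyEx((L==i).astype(np.uint8),cv2.MORPH_CLOSE,np.ones((9,9)))>0
    print(c,S[i]); V.append((C[c],k))
for vs in(V,V[:1],V[1:]):
    q,f=fit(vs,RED,[480,330,np.pi/2]); print(q[:2].round(1),np.degrees(q[2]).round(2),f)
for c,uv in(('scene',(416,262)),('side',(265,155))): print(onplane(C[c],uv,50))
E
```

```text
scene [ 408  184   66   38 1832]
side [173 139  48  31 815]
[475.  345.8] 89.47 0.8341077514702802
[428.  366.2] 92.81 0.3636998254799302
[497.5 399.9] 86.24 0.4092920353982301
[640.7156853  244.36210848  50.        ]
[669.38834712 209.09354797  50.        ]
```

Call:
step_arm:
  targets:
    - {"x": 40, "y": -9}
    - {"x": 40, "y": -9}
    - {"x": 40, "y": -9}
    - {"x": 40, "y": -9}
    - {"x": 40, "y": -9}
    - {"x": 0}
    - {"x": 0}

```text
invalid input at $.targets[0]: expected keys x, y, z, twist, jaw
```

```bash
python3 - <<'E'
from h import *
s=robot.get_state(); print(s['time'],s['tool_pos'],s['orientation'])
m=camera_model('wrist'); im=grab_frame('wrist'); save(im,'w1.png'); np.savez('w1.npz',im=im,T=m['T'])
for t in('stylus','stylus_tip','stylus_shaft','redbox'):
    for k in trace('wrist',t):
        v,u=np.nonzero(k['pixels']); print(t,round(k['confidence'],2),np.round(k['bbox']),onplane(m,(u.mean(),v.mean()),18 if t!='redbox' else 63).round(1))
E
```

```text
0.65 [ 5.25018071e+02 -1.43678797e-03  2.31327459e+02] [ 1.79996163e+02 -1.22609821e-03  8.99987466e+01]
```

View pics/w1.png

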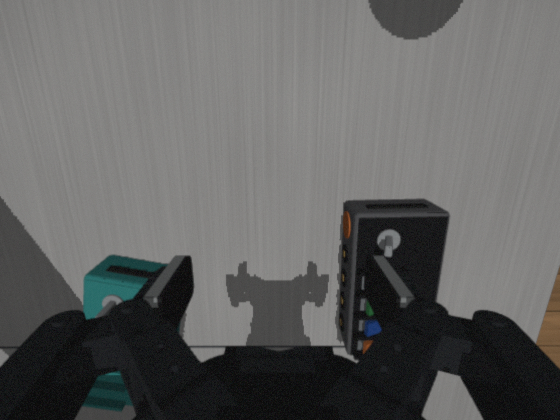

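The move was refused because every row needs all five keys. This view is still from the start pose (image up = +y, right = +x) and shows the power box with the toggle at (388,242).

Call:
step_arm:
  targets:
    - {"x": 40, "y": -11, "z": 0, "twist": 0, "jaw": -1}
    - {"x": 40, "y": -11, "z": 0, "twist": 0, "jaw": -1}
    - {"x": 40, "y": -11, "z": 0, "twist": 0, "jaw": -1}
    - {"x": 40, "y": -11, "z": 0, "twist": 0, "jaw": -1}
    - {"x": 0, "y": 0, "z": 0, "twist": 0, "jaw": -1}
    - {"x": 0, "y": 0, "z": 0, "twist": 0, "jaw": -1}

```text
time: 1.4
tool_pos: [480.7, 164.5, 231.0]
orientation: [179.9, 0.0, 89.7]
ft_force: [-0.4, -0.8, 0.1]
opening: 85.1
```

```bash
python3 - <<'E'
from h import *
s=robot.get_state(); print(s['time'],s['tool_pos'],s['orientation'])
m=camera_model('wrist'); im=grab_frame('wrist'); save(im,'w2.png'); np.savez('w2.npz',im=im,T=m['T'])
for t in('stylus','stylus_tip','stylus_shaft','redbox'):
    for k in trace('wrist',t):
        v,u=np.nonzero(k['pixels']); print(t,round(k['confidence'],2),np.round(k['bbox']),onplane(m,(u.mean(),v.mean()),18 if t!='redbox' else 63).round(1))
E
```

```text
1.4 [480.69374425 164.48907526 230.97444298] [1.79879894e+02 8.36870789e-03 8.97145230e+01]
stylus 0.93 [272.  78. 284. 130.] [479.9 249.5  18. ]
stylus 0.63 [362. 310. 454. 420.] [ 701.9 -150.8   18. ]
stylus_tip 0.63 [269.  78. 285. 130.] [479.9 250.7  18. ]
stylus_shaft 0.75 [273.  78. 282. 134.] [479.9 249.4  18. ]
stylus_shaft 0.41 [364. 309. 455. 420.] [ 706.1 -155.5   18. ]
redbox 0.69 [205.   2. 335.  85.] [477.2 308.3  63. ]
```

View pics/w2.png

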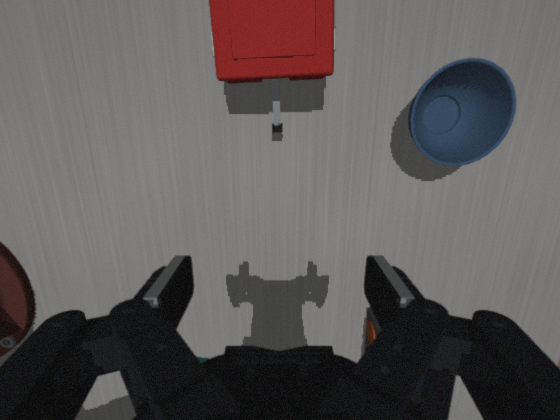

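The stylus shaft runs (276,101) to (277,122), with the black tip down to (277,139). The lid's front edge runs (217,80)–(333,75), and the bowl at (462,112) is clear.

```bash
python3 - <<'E'
from h import *
m=camera_model('wrist'); m['T']=np.load('w2.npz')['T']
for uv,z in (((276.3,102),22),((277.3,121),22),((277.3,131),22),((277.3,139.5),0),((217,80.5),60),((333,75),60),((211,10),63),((335,10),63)): print(uv,z,onplane(m,uv,z).round(1))
E
```

```text
(276.3, 102) 22 [480.3 254.4  22. ]
(277.3, 121) 22 [481.4 233.7  22. ]
(277.3, 131) 22 [481.3 222.5  22. ]
(277.3, 139.5) 0 [481.2 211.2   0. ]
(217, 80.5) 60 [422.1 273.   60. ]
(333, 75) 60 [536.4 277.5  60. ]
(211, 10) 63 [421.2 332.3  63. ]
(335, 10) 63 [534.9 331.8  63. ]
```

Call:
step_arm:
  targets:
    - {"x": 40, "y": 0, "z": 0, "twist": -2.5, "jaw": -1}
    - {"x": 40, "y": 2, "z": 20, "twist": 0, "jaw": -1}
    - {"x": 0, "y": 0, "z": 40, "twist": 0, "jaw": -1}
    - {"x": 0, "y": 0, "z": 40, "twist": 0, "jaw": -1}
    - {"x": 0, "y": 0, "z": 40, "twist": 0, "jaw": -1}
    - {"x": 0, "y": 0, "z": 35, "twist": 0, "jaw": -1}
    - {"x": 0, "y": 0, "z": 0, "twist": 0, "jaw": -1}
    - {"x": 0, "y": 0, "z": 0, "twist": 0, "jaw": -1}

```text
time: 2.32
tool_pos: [492.6, 237.2, 52.5]
orientation: [179.3, -0.1, 91.1]
ft_force: [0.1, 0.0, 0.6]
opening: 85.6
```

Call:
step_arm:
  targets:
    - {"x": 8, "y": -12, "z": 0, "twist": -1.1, "jaw": -1}
    - {"x": 0, "y": 0, "z": 0, "twist": 0, "jaw": -1}
    - {"x": 0, "y": 0, "z": 0, "twist": 0, "jaw": -1}
    - {"x": 0, "y": 0, "z": 0, "twist": 0, "jaw": -1}

```text
time: 2.65
tool_pos: [483.3, 244.9, 58.5]
orientation: [179.0, -0.2, 92.1]
ft_force: [0.2, -0.1, 0.5]
opening: 85.3
```

```bash
python3 - <<'E'
from h import *
s=robot.get_state(); print(s['tool_pos'],s['orientation'])
m=camera_model('wrist'); im=grab_frame('wrist'); save(im,'w3.png'); np.savez('w3.npz',im=im,T=m['T'])
for p in ([480.7,245,18],[481.3,228,22],[480.3,255,22]): print(proj(m,p).round(1))
E
```

```text
[483.31326799 244.8894937   58.5318655 ] [ 1.79007479e+02 -1.61438279e-01  9.20750530e+01]
[271.6 232.6]
[271.8 258.4]
[271.5 220.6]
```

View pics/w3.png

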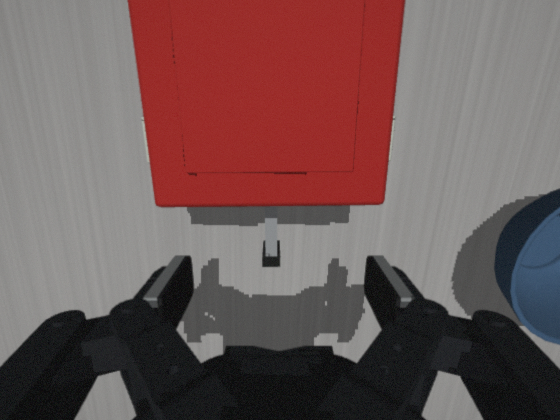

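```bash
python3 - <<'E'
from h import *
z=np.load('w3.npz'); m=camera_model('wrist'); m['T']=z['T']
print(z['im'][210:272,271].astype(int).sum(1).tolist())
for uv,h in (((271,242),22),((271,267),0),((271,207),60),((158,206),60),((384,204),60),((271,230),22)): print(uv,h,onplane(m,uv,h).round(1))
E
```

```text
[228, 220, 229, 232, 226, 236, 234, 248, 373, 412, 415, 417, 416, 416, 411, 414, 409, 419, 411, 418, 406, 415, 419, 417, 412, 416, 411, 418, 420, 415, 417, 410, 417, 410, 418, 414, 414, 413, 413, 423, 410, 409, 419, 412, 395, 376, 241, 123, 79, 105, 95, 98, 95, 92, 104, 105, 199, 391, 449, 447, 456, 449]
(271, 242) 22 [480.4 240.   22. ]
(271, 267) 0 [481.2 209.5   0. ]
(271, 207) 60 [479.6 276.   60. ]
(158, 206) 60 [423.5 274.7  60. ]
(384, 204) 60 [536.5 279.3  60. ]
(271, 230) 22 [480.2 248.5  22. ]
```

The tip top spans y 222–230, so the shaft point is at about (480.6, 248). I'll descend to it now.

Call:
step_arm:
  targets:
    - {"x": 2, "y": -2.5, "z": 0, "twist": 0, "jaw": -1}
    - {"x": 0, "y": 0, "z": 20, "twist": 0, "jaw": -1}
    - {"x": 0, "y": 0, "z": 15, "twist": 0, "jaw": -1}
    - {"x": 0, "y": 0, "z": 10, "twist": 0, "jaw": -1}
    - {"x": 0, "y": 0, "z": 0, "twist": 0, "jaw": -1}
    - {"x": 0, "y": 0, "z": 0, "twist": 0, "jaw": -1}

```text
time: 3.2
tool_pos: [485.9, 249.0, 17.3]
orientation: [178.4, -0.3, 92.1]
ft_force: [0.6, 0.1, 0.6]
opening: 85.4
```

Call:
step_arm:
  targets:
    - {"x": -1.5, "y": -5, "z": 0, "twist": 0, "jaw": -1}
    - {"x": 0, "y": 0, "z": 7, "twist": 0, "jaw": -1}
    - {"x": 0, "y": 0, "z": 5, "twist": 0, "jaw": -1}
    - {"x": 0, "y": 0, "z": 0, "twist": 0, "jaw": -1}
    - {"x": 0, "y": 0, "z": 0, "twist": 0, "jaw": -1}

```text
time: 3.62
tool_pos: [481.8, 247.7, 6.1]
orientation: [178.3, -0.4, 92.1]
ft_force: [0.4, -0.3, 0.5]
opening: 85.7
```

Call:
step_arm:
  targets:
    - {"x": 0, "y": -1, "z": 3, "twist": 0, "jaw": -1}
    - {"x": 0, "y": 0, "z": 0, "twist": 0, "jaw": -0.3}
    - {"x": 0, "y": 0, "z": 0, "twist": 0, "jaw": 0.3}
    - {"x": 0, "y": 0, "z": 0, "twist": 0, "jaw": 1}
    - {"x": 0, "y": 0, "z": 0, "twist": 0, "jaw": 1}
    - {"x": 0, "y": 0, "z": 0, "twist": 0, "jaw": 1}
    - {"x": 0, "y": 0, "z": 0, "twist": 0, "jaw": 1}
    - {"x": 0, "y": 0, "z": 0, "twist": 0, "jaw": 1}
  newtons: 50

```text
time: 4.28
tool_pos: [481.3, 247.9, 3.3]
orientation: [178.2, -0.4, 92.1]
ft_force: [-1.5, 0.7, 0.5]
opening: 6.7
```

Call:
step_arm:
  targets:
    - {"x": 0, "y": 0, "z": 0, "twist": 0, "jaw": 1}
    - {"x": 0, "y": 0, "z": 0, "twist": 0, "jaw": 1}
    - {"x": -8, "y": 0, "z": 0, "twist": 0, "jaw": 1}
    - {"x": -10, "y": 0, "z": 0, "twist": 0, "jaw": 1}
    - {"x": -10, "y": 0, "z": 0, "twist": 0, "jaw": 1}
    - {"x": 0, "y": 0, "z": 0, "twist": 0, "jaw": 1}
    - {"x": 0, "y": 0, "z": 0, "twist": 0, "jaw": 1}

```text
time: 4.87
tool_pos: [482.8, 217.0, 3.4]
orientation: [178.2, -0.4, 92.1]
ft_force: [0.4, 0.9, 0.2]
opening: 6.8
```

Call:
step_arm:
  targets:
    - {"x": -10, "y": 0, "z": 0, "twist": 0, "jaw": 1}
    - {"x": -12, "y": 0, "z": 0, "twist": 0, "jaw": 1}
    - {"x": -12, "y": 0, "z": 0, "twist": 0, "jaw": 1}
    - {"x": -12, "y": 0, "z": 0, "twist": 0, "jaw": 1}
    - {"x": -12, "y": 0, "z": 0, "twist": 0, "jaw": 1}
    - {"x": -12, "y": 0, "z": 0, "twist": 0, "jaw": 1}
    - {"x": -12, "y": 0, "z": 0, "twist": 0, "jaw": 1}
    - {"x": -12, "y": 0, "z": 0, "twist": 0, "jaw": 1}
    - {"x": -5, "y": 0, "z": 0, "twist": 0, "jaw": 1}
    - {"x": 0, "y": 0, "z": 0, "twist": 0, "jaw": 1}
    - {"x": 0, "y": 0, "z": 0, "twist": 0, "jaw": 1}

```text
time: 5.78
tool_pos: [487.1, 107.4, 3.3]
orientation: [178.1, -0.6, 92.0]
ft_force: [-0.1, 0.8, 0.4]
opening: 6.5
```

```bash
python3 - <<'E'
from h import *
m=camera_model('wrist'); im=grab_frame('wrist'); save(im,'w4.png'); np.savez('w4.npz',im=im,T=m['T'])
E
```

```text
(no output)
```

View pics/w4.png

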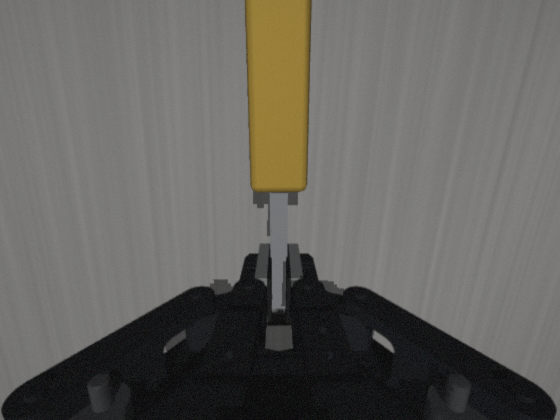

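The stylus is drawn clear, with its yellow grip ahead of the fingers (front edge at row 190, columns 250–307).

```bash
python3 - <<'E'
from h import *
m=camera_model('wrist'); m['T']=np.load('w4.npz')['T']
for uv in((251,188),(306,188),(247,20),(311,20)): print(onplane(m,uv,28).round(1))
E
```

```text
[474.6 153.4  28. ]
[497.3 154.   28. ]
[472.7 213.9  28. ]
[495.3 214.9  28. ]
```

Call:
step_arm:
  targets:
    - {"x": 0, "y": 0, "z": 0, "twist": 0, "jaw": 0.3}
    - {"x": 0, "y": 0, "z": 0, "twist": 0, "jaw": -0.3}
    - {"x": 0, "y": 0, "z": 0, "twist": 0, "jaw": -1}
    - {"x": 0, "y": 0, "z": 0, "twist": 0, "jaw": -1}
    - {"x": 0, "y": 0, "z": 0, "twist": 0, "jaw": -1}
    - {"x": 0, "y": 0, "z": -20, "twist": 0, "jaw": -1}
    - {"x": 0, "y": 0, "z": -20, "twist": 0, "jaw": -1}
    - {"x": 0, "y": 0, "z": -10, "twist": 0, "jaw": -1}
    - {"x": 0, "y": 0, "z": 0, "twist": 0, "jaw": -1}
    - {"x": 0, "y": 0, "z": 0, "twist": 0, "jaw": -1}

```text
time: 6.67
tool_pos: [483.7, 109.2, 53.9]
orientation: [178.2, -0.5, 92.2]
ft_force: [-0.4, 0.2, -0.7]
opening: 85.6
```

Call:
step_arm:
  targets:
    - {"x": 20, "y": 0, "z": 0, "twist": 0, "jaw": -1}
    - {"x": 20, "y": 1, "z": 0, "twist": 0, "jaw": -1}
    - {"x": 20, "y": 1, "z": 0, "twist": 0, "jaw": -1}
    - {"x": 18, "y": 1, "z": 0, "twist": 0, "jaw": -1}
    - {"x": 0, "y": 0, "z": 0, "twist": 0, "jaw": -1}
    - {"x": 0, "y": 0, "z": 0, "twist": 0, "jaw": -1}

```text
time: 7.17
tool_pos: [482.2, 189.7, 50.2]
orientation: [178.4, -0.4, 92.1]
ft_force: [0.0, -0.5, 0.3]
opening: 85.5
```

Call:
step_arm:
  targets:
    - {"x": 1, "y": 1, "z": 15, "twist": 0, "jaw": -1}
    - {"x": 0, "y": 0, "z": 15, "twist": 0, "jaw": -1}
    - {"x": 0, "y": 0, "z": 10, "twist": 0, "jaw": -1}
    - {"x": 0, "y": 0, "z": 4, "twist": 0, "jaw": -1}
    - {"x": 0, "y": 0, "z": 0, "twist": 0, "jaw": -1}
    - {"x": 0, "y": 0, "z": 0, "twist": 0, "jaw": -1}

```text
time: 7.67
tool_pos: [482.9, 188.1, 2.1]
orientation: [178.6, -0.3, 92.1]
ft_force: [0.2, 0.0, -0.8]
opening: 85.8
```

Call:
step_arm:
  targets:
    - {"x": 2, "y": 2, "z": 0, "twist": 0, "jaw": -0.5}
    - {"x": 0, "y": 0, "z": 0, "twist": 0, "jaw": 0}
    - {"x": 0, "y": 0, "z": 0, "twist": 0, "jaw": 0.5}
    - {"x": 0, "y": 0, "z": 0, "twist": 0, "jaw": 1}
    - {"x": 0, "y": 0, "z": 0, "twist": 0, "jaw": 1}
    - {"x": 0, "y": 0, "z": 0, "twist": 0, "jaw": 1}
    - {"x": 0, "y": 0, "z": 0, "twist": 0, "jaw": 1}
  newtons: 100

```text
time: 8.25
tool_pos: [486.6, 190.1, 4.8]
orientation: [178.4, -0.4, 92.1]
ft_force: [-0.4, -0.6, -1.2]
opening: 22.2
```

Call:
step_arm:
  targets:
    - {"x": 0, "y": 0, "z": -15, "twist": 0, "jaw": 1}
    - {"x": 0, "y": 0, "z": -30, "twist": 0, "jaw": 1}
    - {"x": 0, "y": 0, "z": -35, "twist": 0, "jaw": 1}
    - {"x": 0, "y": 0, "z": -35, "twist": 0, "jaw": 1}
    - {"x": 0, "y": 0, "z": -25, "twist": 0, "jaw": 1}
    - {"x": 0, "y": 0, "z": 0, "twist": -4, "jaw": 1}
    - {"x": 0, "y": 0, "z": 0, "twist": -7, "jaw": 1}
    - {"x": 0, "y": 0, "z": 0, "twist": -7, "jaw": 1}
    - {"x": 0, "y": 0, "z": 0, "twist": -7, "jaw": 1}
    - {"x": 0, "y": 0, "z": 0, "twist": -7, "jaw": 1}
    - {"x": 0, "y": 0, "z": 0, "twist": -7, "jaw": 1}
    - {"x": 0, "y": 0, "z": 0, "twist": -7, "jaw": 1}
    - {"x": 0, "y": 0, "z": 0, "twist": -7, "jaw": 1}
    - {"x": 0, "y": 0, "z": 0, "twist": -7, "jaw": 1}
    - {"x": 0, "y": 0, "z": 0, "twist": -7, "jaw": 1}
    - {"x": 0, "y": 0, "z": 0, "twist": -7, "jaw": 1}
    - {"x": 0, "y": 0, "z": 0, "twist": -7, "jaw": 1}
    - {"x": 0, "y": 0, "z": 0, "twist": -6, "jaw": 1}
    - {"x": 0, "y": 0, "z": 0, "twist": 0, "jaw": 1}
    - {"x": 0, "y": 0, "z": 0, "twist": 0, "jaw": 1}

```text
time: 9.92
tool_pos: [479.6, 188.9, 151.6]
orientation: [179.6, 1.4, -178.5]
ft_force: [-0.2, -0.3, -1.2]
opening: 22.4
```

Call:
step_arm:
  targets:
    - {"x": 0, "y": -25, "z": 0, "twist": 0, "jaw": 1}
    - {"x": 0, "y": -35, "z": 0, "twist": 0, "jaw": 1}
    - {"x": 0, "y": -35, "z": 0, "twist": 0, "jaw": 1}
    - {"x": 0, "y": -35, "z": 0, "twist": 0, "jaw": 1}
    - {"x": 0, "y": -35, "z": 0, "twist": 0, "jaw": 1}
    - {"x": 0, "y": -35, "z": 0, "twist": 0, "jaw": 1}
    - {"x": 0, "y": -35, "z": 0, "twist": 0, "jaw": 1}
    - {"x": 0, "y": -35, "z": 0, "twist": 0, "jaw": 1}
    - {"x": 0, "y": -25, "z": 0, "twist": 1, "jaw": 1}
    - {"x": 0, "y": -10, "z": 0, "twist": 0, "jaw": 1}
    - {"x": 0, "y": 0, "z": 0, "twist": 0, "jaw": 1}
    - {"x": 0, "y": 0, "z": 0, "twist": 0, "jaw": 1}

```text
time: 10.92
tool_pos: [483.2, -128.5, 149.2]
orientation: [179.5, 1.6, 178.1]
ft_force: [0.6, 0.2, -2.2]
opening: 22.0
```

```bash
python3 - <<'E'
from h import *
s=robot.get_state(); print(s['tool_pos'],s['orientation'])
m=camera_model('wrist'); im=grab_frame('wrist'); save(im,'w5.png'); np.savez('w5.npz',im=im,T=m['T'])
E
```

```text
[ 483.2388872  -128.53169112  149.18554609] [179.51474645   1.61819136 178.09342784]
```

View pics/w5.png

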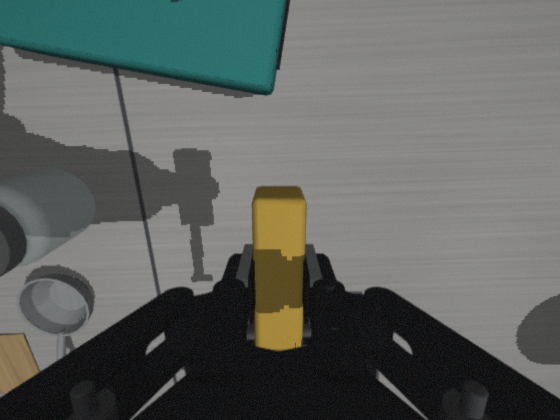

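Image up is now world -x, so the wrist camera faces away from the tip. I'll locate the power box from an earlier wrist view and the scene view, with one enlarged crop pair that also confirms the orange slot.

```bash
python3 - <<'E'
from h import *
a=np.load('w1.npz')['im'][190:370,330:460]; b=np.load('pics/scene0.npy')[245:315,190:300]
A=cv2.resize(a,None,fx=3,fy=3,interpolation=cv2.INTER_CUBIC)
B=cv2.resize(b,None,fx=3.6,fy=3.6,interpolation=cv2.INTER_CUBIC)
o=np.zeros((540,390+396,3),np.uint8); o[:,:390]=A; o[:B.shape[0],390:390+B.shape[1]]=B[:, :396]
save(np.clip(o.astype(float)*1.5,0,255).astype(np.uint8),'crop.png')
E
```

```text
(no output)
```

View pics/crop.png

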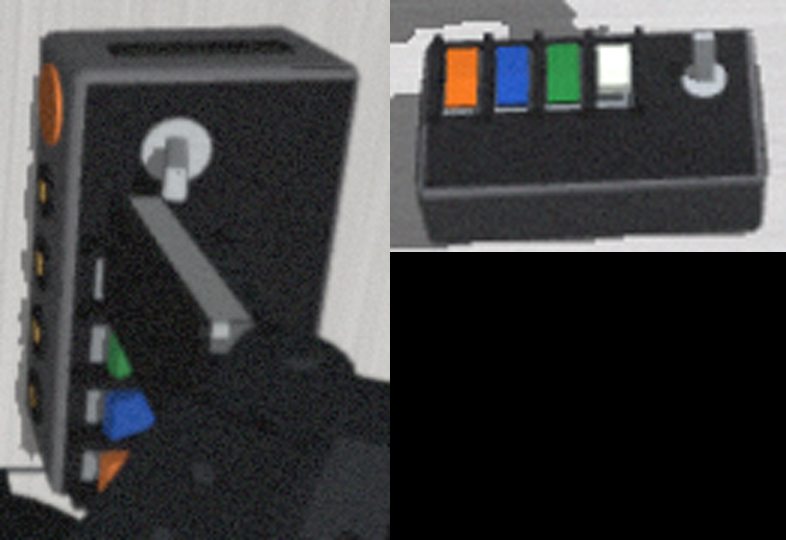

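Orange is the leftmost slot (y = -75), at scene (209.7, 266.4); then blue, green, white. The toggle disc is at wrist (389,239). This box carries the four rockers, so it is the right one.

```bash
python3 - <<'E'
from h import *
m=camera_model('wrist'); m['T']=np.load('w1.npz')['T']; C=camera_model('scene')
f=lambda u,v:(330+u/3,190+v/3); g=lambda u,v:(190+(u-390)/3.6,245+v/3.6)
o=[]
for n,uv,z,b in(('nearL',f(80,78),62,(-55,100)),('farL',f(357,72),62,(55,100)),('disc',f(178,148),63,(-15,68)),
 ('orange wrist near plate',f(91,467),63,(-40,-75))): 
    p=onplane(m,uv,z); print(n,p.round(1)); o.append((p,b,z,0))
for n,uv,z,b in(('S farL',g(757,180),62,(55,100)),('S farR',g(422,188),62,(55,-100)),('S disc',g(705,82),63,(-15,68)),('S orange',g(461,77),67,(-20,-75)),('S blue',g(512,77),67,(-20,-45)),('S green',g(563,75),67,(-20,-15))):
    p=onplane(C,uv,z); print(n,p.round(1)); o.append((p,b,z,1))
B=np.array([i[1] for i in o],float); P=np.array([i[0][:2] for i in o])
for s in (slice(0,3),slice(4,10),slice(0,10)):
    b,p=B[s],P[s]; bc,pc=b-b.mean(0),p-p.mean(0)
    th=np.arctan2((bc[:,0]*pc[:,1]-bc[:,1]*pc[:,0]).sum(),(bc*pc).sum()); R=np.array([[np.cos(th),-np.sin(th)],[np.sin(th),np.cos(th)]])
    t=p.mean(0)-R@b.mean(0); print('pose',t.round(1),np.degrees(th).round(2),'res',np.abs(p-b@R.T-t).max().round(1), 'near',(R@[-33,-75]+t).round(1),'maintip',(R@[-26,68]+t).round(1))
E
```

```text
nearL [614.2 -32.7  62. ]
farL [717.1 -30.3  62. ]
disc [653.5 -60.6  63. ]
orange wrist near plate [ 632.3 -209.8   63. ]
S farL [720.3 -35.   62. ]
S farR [ 720.2 -225.    62. ]
S disc [653.7 -62.3  63. ]
S orange [ 648.7 -206.8   67. ]
S blue [ 649.5 -176.5   67. ]
S green [ 648.9 -146.3   67. ]
pose [ 668.9 -130.4] 1.49 res 4.2 near [ 637.9 -206.2] maintip [641.2 -63.1]
pose [ 667.6 -130.9] 0.34 res 5.5 near [ 635.1 -206.1] maintip [641.2 -63. ]
pose [ 668.  -131.1] 0.92 res 5.2 near [ 636.2 -206.6] maintip [641.  -63.5]
```

Call:
step_arm:
  targets:
    - {"x": 0, "y": -20, "z": 0, "twist": -1, "jaw": 1}
    - {"x": 0, "y": -25, "z": 0, "twist": -1, "jaw": 1}
    - {"x": -10, "y": -20, "z": 5, "twist": 0, "jaw": 1}
    - {"x": -15, "y": -10, "z": 10, "twist": 0, "jaw": 1}
    - {"x": -15, "y": 0, "z": 10, "twist": 0, "jaw": 1}
    - {"x": -8, "y": 0, "z": 10, "twist": 0, "jaw": 1}
    - {"x": 0, "y": 0, "z": 0, "twist": 0, "jaw": 1}
    - {"x": 0, "y": 0, "z": 0, "twist": 0, "jaw": 1}

```text
time: 11.63
tool_pos: [534.1, -192.4, 113.5]
orientation: [179.4, 1.6, -179.2]
ft_force: [-0.7, -0.0, -0.9]
opening: 22.3
```

```bash
python3 - <<'E'
from h import *
s=robot.get_state(); print(s['tool_pos'],s['orientation'])
c=[]
for n in('scene','side'):
    im=grab_frame(n); np.save(f'pics/{n}6.npy',im); m=camera_model(n)
    p=s['tool_pos']; u,v=np.round(proj(m,[p[0]+104,p[1],p[2]])).astype(int); print(n,u,v, [(round(k['confidence'],2),np.round(k['bbox'])) for k in look_for(n,'stylus')])
    u0,v0=u-45,v-40; print('crop origin',u0,v0); c.append(cv2.resize(im[v0:v0+90,u0:u0+98],None,fx=4,fy=4,interpolation=cv2.INTER_CUBIC))
save(np.clip(np.hstack(c)*1.6,0,255).astype(np.uint8),'crop6.png')
E
```

```text
[ 534.05247614 -192.4301455   113.52498204] [ 179.36780844    1.55785483 -179.23253825]
scene 214 249 [(0.82, array([209., 190., 220., 254.]))]
crop origin 169 209
side 337 215 [(0.77, array([298., 209., 340., 241.]))]
crop origin 292 175
```

View pics/crop6.png

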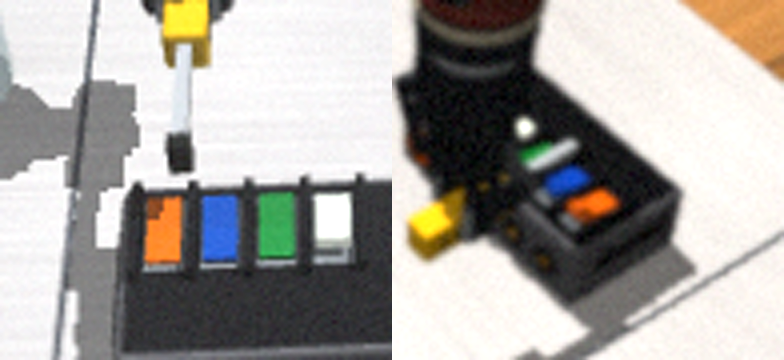

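```bash
python3 - <<'E'
from h import *
C=camera_model('scene'); D=camera_model('side')
for z in (106,109,112): print(z,onplane(C,(214.25,251.75),z).round(1), onplane(C,(214.2,244),z+22).round(1))
# shaft/tip boundary, top
print(onplane(C,(169+181/4,209+132/4),131).round(1), onplane(D,(292+(578-392)/4,175+141/4),131).round(1))
E
```

```text
106 [ 638.7 -193.6  106. ] [ 635.  -191.7  128. ]
109 [ 640.8 -193.2  109. ] [ 637.2 -191.3  131. ]
112 [ 643.  -192.8  112. ] [ 639.5 -190.8  134. ]
[ 632.1 -191.4  131. ] [ 640.1 -192.4  131. ]
```

Call:
step_arm:
  targets:
    - {"x": 0, "y": -8, "z": 0, "twist": 0, "jaw": 1}
    - {"x": 0, "y": -6, "z": 0, "twist": 0, "jaw": 1}
    - {"x": 0, "y": 0, "z": 8, "twist": 0, "jaw": 1}
    - {"x": 0, "y": 0, "z": 8, "twist": 0, "jaw": 1}
    - {"x": 0, "y": 0, "z": 6, "twist": 0, "jaw": 1}
    - {"x": 0, "y": 0, "z": 0, "twist": 0, "jaw": 1}
    - {"x": 0, "y": 0, "z": 0, "twist": 0, "jaw": 1}

```text
time: 12.42
tool_pos: [534.0, -209.6, 91.5]
orientation: [179.5, 1.7, -179.4]
ft_force: [-0.1, -0.6, -0.5]
opening: 22.0
```

```bash
python3 - <<'E'
from h import *
im=grab_frame('scene'); save(np.clip(cv2.resize(im[215:295,180:280],None,fx=6,fy=6,interpolation=cv2.INTER_CUBIC)*1.6,0,255).astype(np.uint8),'crop7.png')
E
```

```text
(no output)
```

View pics/crop7.png

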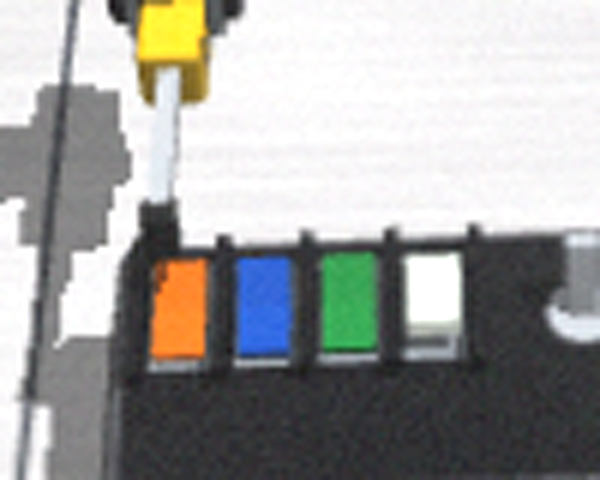

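```bash
python3 - <<'E'
from h import *
C=camera_model('scene'); g=lambda u,v:(180+u/6,215+v/6)
print('tip bottom',onplane(C,g(160,248),89.5).round(1),'tip top',onplane(C,g(160,222),111.5).round(1),'rocker near edge',onplane(C,g(182,259),77.5).round(1),'rocker far',onplane(C,g(178,356),68).round(1), 'ribs',onplane(C,g(222,238),74).round(1),onplane(C,g(308,236),74).round(1),onplane(C,g(391,231),74).round(1),onplane(C,g(475,228),74).round(1),'shaft',onplane(C,g(166,75),111).round(1))
E
```

```text
tip bottom [ 638.3 -211.4   89.5] tip top [ 642.8 -208.5  111.5] rocker near edge [ 634.8 -205.2   77.5] rocker far [ 669.4 -205.5   68. ] ribs [ 623.6 -191.9   74. ] [ 623.5 -160.9   74. ] [ 622.2 -131.1   74. ] [ 621.7 -100.9   74. ] shaft [ 577.6 -210.9  111. ]
```

Call:
step_arm:
  targets:
    - {"x": -2, "y": 4, "z": 0, "twist": 0, "jaw": 1}
    - {"x": 0, "y": 0, "z": 5, "twist": 0, "jaw": 1}
    - {"x": 0, "y": 0, "z": 3, "twist": 0, "jaw": 1}
    - {"x": 0, "y": 0, "z": 0, "twist": 0, "jaw": 1}
    - {"x": 0, "y": 0, "z": 0, "twist": 0, "jaw": 1}

```text
time: 12.88
tool_pos: [536.6, -204.4, 83.0]
orientation: [179.5, 1.7, -179.3]
ft_force: [-0.3, -0.6, -0.5]
opening: 22.3
```

Call:
step_arm:
  targets:
    - {"x": 0, "y": -1, "z": 3, "twist": 0, "jaw": 1}
    - {"x": 0, "y": 0, "z": 2, "twist": 0, "jaw": 1}
    - {"x": 0, "y": 0, "z": 0, "twist": 0, "jaw": 1}
    - {"x": 0, "y": 0, "z": 0, "twist": 0, "jaw": 1}

```text
time: 13.22
tool_pos: [536.9, -205.5, 77.5]
orientation: [179.5, 1.7, -179.3]
ft_force: [0.1, -0.3, -1.0]
opening: 22.1
```

Call:
step_arm:
  targets:
    - {"x": 0, "y": 0, "z": 2, "twist": 0, "jaw": 1}
    - {"x": 0, "y": 0, "z": 1, "twist": 0, "jaw": 1}
    - {"x": 0, "y": 0, "z": 0, "twist": 0, "jaw": 1}

```text
time: 13.47
tool_pos: [537.7, -205.9, 75.1]
orientation: [179.5, 1.8, -179.3]
ft_force: [-1.5, 0.2, 2.4]
opening: 22.1
```

Call:
step_arm:
  targets:
    - {"x": 0, "y": 0, "z": 2, "twist": 0, "jaw": 1}
    - {"x": 0, "y": 0, "z": 0, "twist": 0, "jaw": 1}
    - {"x": 0, "y": 0, "z": 0, "twist": 0, "jaw": 1}

```text
time: 13.72
tool_pos: [538.7, -206.3, 74.0]
orientation: [179.6, 2.0, -179.3]
ft_force: [0.1, 0.0, 2.6]
opening: 22.3
```

Call:
step_arm:
  targets:
    - {"x": 1.5, "y": 0, "z": 2, "twist": 0, "jaw": 1}
    - {"x": 0, "y": 0, "z": 1, "twist": 0, "jaw": 1}
    - {"x": 0, "y": 0, "z": 0, "twist": 0, "jaw": 1}

```text
time: 13.97
tool_pos: [537.6, -206.4, 71.1]
orientation: [179.6, 2.0, -179.3]
ft_force: [-0.4, -0.6, -1.8]
opening: 22.5
```

Call:
step_arm:
  targets:
    - {"x": 1, "y": 0, "z": 2, "twist": 0, "jaw": 1}
    - {"x": 0, "y": 0, "z": 1, "twist": 0, "jaw": 1}
    - {"x": 0, "y": 0, "z": 0, "twist": 0, "jaw": 1}

```text
time: 14.22
tool_pos: [536.7, -206.5, 68.1]
orientation: [179.6, 2.1, -179.3]
ft_force: [-3.6, 1.5, 8.3]
opening: 22.2
```

Call:
step_arm:
  targets:
    - {"x": 0, "y": 0, "z": -8, "twist": 0, "jaw": 1}
    - {"x": 0, "y": 0, "z": -15, "twist": 0, "jaw": 1}
    - {"x": 0, "y": 0, "z": -20, "twist": 0, "jaw": 1}
    - {"x": 15, "y": 0, "z": -5, "twist": 0, "jaw": 1}
    - {"x": 20, "y": 10, "z": 0, "twist": 0, "jaw": 1}
    - {"x": 0, "y": 25, "z": 0, "twist": 0, "jaw": 1}
    - {"x": 0, "y": 30, "z": 0, "twist": 0, "jaw": 1}
    - {"x": 0, "y": 30, "z": 0, "twist": 0, "jaw": 1}
    - {"x": 0, "y": 30, "z": 0, "twist": 0, "jaw": 1}
    - {"x": 0, "y": 15, "z": 0, "twist": 0, "jaw": 1}
    - {"x": 0, "y": 0, "z": 0, "twist": 0, "jaw": 1}
    - {"x": 0, "y": 0, "z": 0, "twist": 0, "jaw": 1}

```text
time: 15.22
tool_pos: [491.8, -62.8, 117.4]
orientation: [179.6, 1.5, -179.5]
ft_force: [1.1, -0.4, -1.4]
opening: 22.0
```

Now lower to push height, short of the toggle, and check from the scene camera.

Call:
step_arm:
  targets:
    - {"x": -5, "y": 1, "z": 12, "twist": 0, "jaw": 1}
    - {"x": -5, "y": 0, "z": 12, "twist": 0, "jaw": 1}
    - {"x": -5, "y": 0, "z": 8, "twist": 0, "jaw": 1}
    - {"x": 0, "y": 0, "z": 0, "twist": 0, "jaw": 1}
    - {"x": 0, "y": 0, "z": 0, "twist": 0, "jaw": 1}

```text
time: 15.63
tool_pos: [508.7, -65.0, 83.9]
orientation: [179.7, 1.5, -179.7]
ft_force: [-0.8, 0.7, 0.4]
opening: 22.4
```

```bash
python3 - <<'E'
from h import *
print(robot.get_state()['tool_pos'])
im=grab_frame('scene'); np.save('pics/s8.npy',im); save(np.clip(cv2.resize(im[215:315,185:310],None,fx=6,fy=6,interpolation=cv2.INTER_CUBIC)*1.6,0,255).astype(np.uint8),'crop8.png')
E
```

```text
[508.72027966 -64.9701768   83.87540249]
```

View pics/crop8.png

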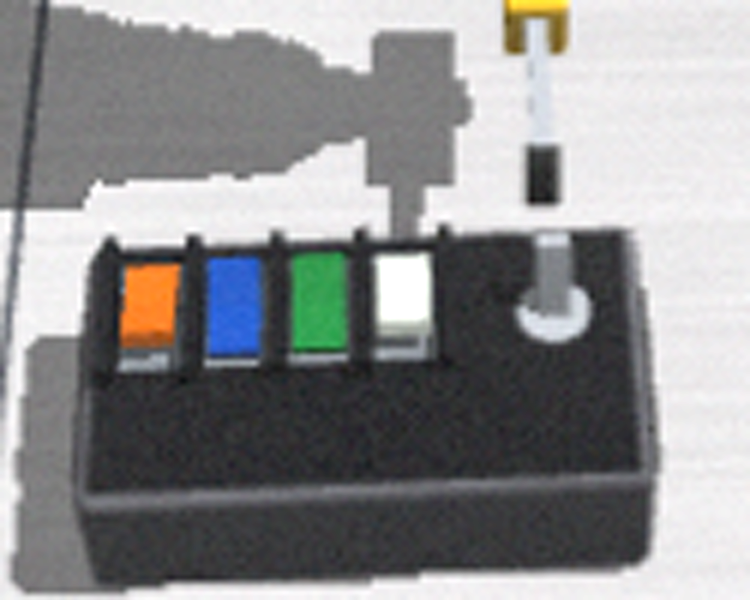

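The orange rocker now looks like the white ON one (near end down), with blue, green and white unchanged. The stylus tip is at (541,205) and the bat end at (552,235), so I shift about +3.5 mm in y and push.

Call:
step_arm:
  targets:
    - {"x": -5, "y": 3.5, "z": 0, "twist": 0, "jaw": 1}
    - {"x": -6, "y": 0, "z": 0, "twist": 0, "jaw": 1}
    - {"x": -4, "y": 0, "z": 0, "twist": 0, "jaw": 1}
    - {"x": 0, "y": 0, "z": 0, "twist": 0, "jaw": 1}
    - {"x": 0, "y": 0, "z": 0, "twist": 0, "jaw": 1}

```text
time: 16.1
tool_pos: [525.9, -62.0, 85.5]
orientation: [179.7, 1.6, -179.7]
ft_force: [0.2, -0.3, -1.5]
opening: 22.2
```

Call:
step_arm:
  targets:
    - {"x": -4, "y": 0.5, "z": 1.5, "twist": 0, "jaw": 1}
    - {"x": -4, "y": 0, "z": 0, "twist": 0, "jaw": 1}
    - {"x": 0, "y": 0, "z": 0, "twist": 0, "jaw": 1}

```text
time: 16.35
tool_pos: [533.4, -61.2, 84.2]
orientation: [179.7, 1.5, -179.7]
ft_force: [0.2, -0.1, -1.1]
opening: 22.2
```

Call:
step_arm:
  targets:
    - {"x": -3, "y": 0, "z": 0.5, "twist": 0, "jaw": 1}
    - {"x": -3, "y": 0, "z": 0, "twist": 0, "jaw": 1}
    - {"x": 0, "y": 0, "z": 0, "twist": 0, "jaw": 1}

```text
time: 16.6
tool_pos: [539.9, -61.0, 83.7]
orientation: [179.7, 1.4, -179.7]
ft_force: [-0.3, -0.5, -1.3]
opening: 22.4
```

Call:
step_arm:
  targets:
    - {"x": -3, "y": 0, "z": 0.5, "twist": 0, "jaw": 1}
    - {"x": -3, "y": 0, "z": 0, "twist": 0, "jaw": 1}
    - {"x": 0, "y": 0, "z": 0, "twist": 0, "jaw": 1}

```text
time: 16.85
tool_pos: [543.9, -60.8, 82.6]
orientation: [179.7, 1.1, -179.7]
ft_force: [-2.6, 0.8, 2.6]
opening: 22.3
```

Call:
step_arm:
  targets:
    - {"x": -3, "y": 0, "z": 0, "twist": 0, "jaw": 1}
    - {"x": -3, "y": 0, "z": 0, "twist": 0, "jaw": 1}
    - {"x": 0, "y": 0, "z": 0, "twist": 0, "jaw": 1}

```text
time: 17.1
tool_pos: [543.2, -60.4, 81.5]
orientation: [179.7, 0.4, -179.8]
ft_force: [-2.2, 0.3, 2.7]
opening: 22.2
```

Call:
step_arm:
  targets:
    - {"x": -3, "y": 0, "z": 0, "twist": 0, "jaw": 1}
    - {"x": -3, "y": 0, "z": 0, "twist": 0, "jaw": 1}
    - {"x": 0, "y": 0, "z": 0, "twist": 0, "jaw": 1}

```text
time: 17.35
tool_pos: [542.0, -60.0, 80.2]
orientation: [179.7, -0.5, -179.9]
ft_force: [-1.1, 0.4, 1.3]
opening: 22.0
```

```bash
python3 - <<'E'
from h import *
im=grab_frame('scene'); a=np.load('pics/s8.npy')
for n,i in(('before',a),('now',im)):
    print(n); print(i[248:275,277].astype(int).sum(1).tolist())
E
```

```text
before
[152, 352, 444, 452, 443, 318, 391, 396, 274, 259, 247, 253, 240, 247, 241, 240, 236, 251, 243, 304, 414, 422, 416, 366, 153, 108, 103]
now
[422, 421, 425, 420, 412, 424, 299, 140, 117, 116, 90, 90, 88, 174, 391, 403, 343, 189, 159, 161, 188, 411, 419, 362, 157, 98, 94]
```

```bash
python3 - <<'E'
from h import *
s=robot.get_state(); print(np.round(s['joint_pos'],1),np.round(s['joint_torque'],1),np.round(s['torque'],2),s['tool_pos'],s['orientation'])
im=np.load('pics/s8.npy'); im=grab_frame('scene'); save(np.clip(cv2.resize(im[215:315,185:310],None,fx=6,fy=6,interpolation=cv2.INTER_CUBIC)*1.6,0,255).astype(np.uint8),'crop9.png')
E
```

```text
[-14.1  26.7 -18.2  45.6   0.2 -14.2] [  0.5 -61.2  31.7  -2.2   0.5  -0. ] [-0.07  1.26 -0.02] [541.80977025 -59.9321448   80.09048136] [ 179.67683138   -0.46560722 -179.87121537]
```

View pics/crop9.png

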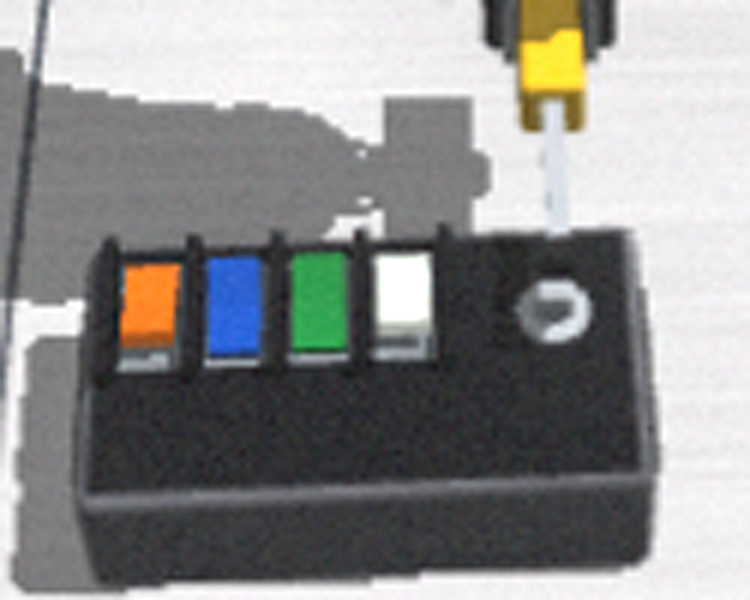

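The bat now appears end-on over its disc at (550,305) instead of standing up to (552,235), which suggests it has snapped over. I'll back off straight and verify by projection.

Call:
step_arm:
  targets:
    - {"x": 5, "y": 0, "z": -2, "twist": 0, "jaw": 1}
    - {"x": 12, "y": 0, "z": -4, "twist": 0, "jaw": 1}
    - {"x": 18, "y": 0, "z": -5, "twist": 0, "jaw": 1}
    - {"x": 20, "y": 0, "z": 0, "twist": 0, "jaw": 1}
    - {"x": 15, "y": 0, "z": 0, "twist": 0, "jaw": 1}
    - {"x": 0, "y": 0, "z": 0, "twist": 0, "jaw": 1}
    - {"x": 0, "y": 0, "z": 0, "twist": 0, "jaw": 1}

```text
time: 18.03
tool_pos: [473.0, -60.6, 92.9]
orientation: [179.7, 0.0, -179.8]
ft_force: [0.9, -0.4, -1.2]
opening: 22.2
```

```bash
python3 - <<'E'
from h import *
C=camera_model('scene'); im=grab_frame('scene'); np.save('pics/s10.npy',im)
h=np.array([654.5,-62,64])
for n,a in(('off',-.35),('mid',0),('on',.35)):
    d=np.array([np.sin(a),0,np.cos(a)]); x=np.array([np.cos(a),0,-np.sin(a)])
    P=np.array([h+d*t+x*e+[0,w,0] for t in(4,32) for e in(-4,4) for w in(-6.5,6.5)])
    print(n,np.array([proj(C,p) for p in P]).min(0).round(1),np.array([proj(C,p) for p in P]).max(0).round(1))
g=cv2.cvtColor(im,cv2.COLOR_RGB2GRAY)
print(g[248:276:1,268:288:2])
print([(round(k['confidence'],2),np.round(k['bbox'])) for k in look_for('scene','main')])
E
```

```text
off [274.4 254.3] [280.8 267.5]
mid [274.5 257.6] [280.9 268.5]
on [274.6 262.2] [281.1 269.3]
[[150 148 147 148 146 147 149 146 149 149]
 [149 149 149 150 148 153 149 149 150 148]
 [151 145 153 149 150 150 149 148 149 150]
 [145 150 147 150 151 147 149 150 151 151]
 [148 144 145 146 146 147 146 145 140 131]
 [113 115 119  99  92  93  79  76  77  72]
 [ 59  54  51  46  45  50  36  39  42  39]
 [ 31  33  35  33  34  36  33  35  34  32]
 [ 35  34  36  33  36  30  35  40  33  38]
 [ 29  34  36  32  32  34  32  33  34  31]
 [ 34  35  36  34  28  34  32  37  35  29]
 [ 28  33  29  36  36  35  36  36  34  33]
 [ 30  36  28  34  32  27  33  27  37  34]
 [ 29  36  31  41  58  74  51  34  30  36]
 [ 32  34  35  77 124 126 107  34  38  28]
 [ 33  33  79 111 130 127 134  69  30  33]
 [ 34  33 130  99 113 108 126 115  37  34]
 [ 32  33 136  87  65  59  99 123  31  38]
 [ 29  46  81  64  54  53  96 124  35  30]
 [ 32  38  69  60  53  53 103 124  32  33]
 [ 29  27  73  70  62  78 133 122  32  32]
 [ 24  28  66  72  91 130 137  94  33  35]
 [ 26  25  45  75 134 137 129  49  36  37]
 [ 27  21  30  66 119 114  58  37  31  27]
 [ 24  23  24  34  51  50  33  33  30  35]
 [ 26  32  33  34  26  34  28  29  31  33]
 [ 28  31  28  30  34  26  33  32  31  32]
 [ 33  30  29  30  26  29  34  35  36  31]]
[(0.55, array([240., 153., 240., 161.])), (0.27, array([270., 172., 282., 232.]))]
```

The bat's image starts at row 261–262, which matches ON (262) and not mid (258) or OFF (254). It held after the retreat. Next I lay the stylus down in the free area at y ≈ +60.

Call:
step_arm:
  targets:
    - {"x": 0, "y": 15, "z": 0, "twist": 0, "jaw": 1}
    - {"x": 0, "y": 25, "z": 0, "twist": 0, "jaw": 1}
    - {"x": 0, "y": 30, "z": 0, "twist": 0, "jaw": 1}
    - {"x": 0, "y": 30, "z": 5, "twist": 0, "jaw": 1}
    - {"x": 0, "y": 15, "z": 15, "twist": 0, "jaw": 1}
    - {"x": 0, "y": 0, "z": 20, "twist": 0, "jaw": 1}
    - {"x": 0, "y": 0, "z": 15, "twist": 0, "jaw": 1}
    - {"x": 0, "y": 0, "z": 10, "twist": 0, "jaw": 1}
    - {"x": 0, "y": 0, "z": 5, "twist": 0, "jaw": 1}
    - {"x": 0, "y": 0, "z": 0, "twist": 0, "jaw": 1}
    - {"x": 0, "y": 0, "z": 0, "twist": 0, "jaw": 1}

```text
time: 19.05
tool_pos: [488.3, 61.1, 21.5]
orientation: [179.7, 0.8, -179.8]
ft_force: [-0.6, 0.2, -0.9]
opening: 22.1
```

Call:
step_arm:
  targets:
    - {"x": 0, "y": 0, "z": 5, "twist": 0, "jaw": 1}
    - {"x": 0, "y": 0, "z": 4, "twist": 0, "jaw": 1}
    - {"x": 0, "y": 0, "z": 2, "twist": 0, "jaw": 1}
    - {"x": 0, "y": 0, "z": 0, "twist": 0, "jaw": 1}
    - {"x": 0, "y": 0, "z": 0, "twist": 0, "jaw": 1}

```text
time: 19.47
tool_pos: [491.0, 60.6, 11.4]
orientation: [179.7, 1.1, -179.8]
ft_force: [-0.1, 0.9, -1.2]
opening: 22.4
```

Call:
step_arm:
  targets:
    - {"x": 0, "y": 0, "z": 2, "twist": 0, "jaw": 1}
    - {"x": 0, "y": 0, "z": 1.5, "twist": 0, "jaw": 1}
    - {"x": 0, "y": 0, "z": 0, "twist": 0, "jaw": 1}

```text
time: 19.72
tool_pos: [491.5, 60.4, 8.1]
orientation: [179.7, 1.1, -179.8]
ft_force: [-0.2, -0.5, -1.2]
opening: 21.6
```

Call:
step_arm:
  targets:
    - {"x": 0, "y": 0, "z": 1.5, "twist": 0, "jaw": 1}
    - {"x": 0, "y": 0, "z": 1.5, "twist": 0, "jaw": 1}
    - {"x": 0, "y": 0, "z": 0, "twist": 0, "jaw": 1}
    - {"x": 0, "y": 0, "z": 0, "twist": 0, "jaw": 1}

```text
time: 20.05
tool_pos: [491.8, 60.5, 5.3]
orientation: [179.7, 1.2, -179.8]
ft_force: [0.7, 0.8, 2.4]
opening: 22.5
```

Contact with the table. Release and raise.

Call:
step_arm:
  targets:
    - {"x": 0, "y": 0, "z": 0, "twist": 0, "jaw": 0.4}
    - {"x": 0, "y": 0, "z": 0, "twist": 0, "jaw": -0.3}
    - {"x": 0, "y": 0, "z": 0, "twist": 0, "jaw": -1}
    - {"x": 0, "y": 0, "z": 0, "twist": 0, "jaw": -1}
    - {"x": 0, "y": 0, "z": 0, "twist": 0, "jaw": -1}
    - {"x": 0, "y": 0, "z": -20, "twist": 0, "jaw": -1}
    - {"x": 0, "y": 0, "z": -30, "twist": 0, "jaw": -1}
    - {"x": 0, "y": 0, "z": -35, "twist": 0, "jaw": -1}
    - {"x": 0, "y": 0, "z": -35, "twist": 0, "jaw": -1}
    - {"x": 0, "y": 0, "z": -30, "twist": 0, "jaw": -1}
    - {"x": 0, "y": 0, "z": 0, "twist": 0, "jaw": -1}
    - {"x": 0, "y": 0, "z": 0, "twist": 0, "jaw": -1}

```text
time: 21.05
tool_pos: [487.0, 59.7, 161.1]
orientation: [179.7, 1.0, -179.8]
ft_force: [-0.2, -0.0, -0.2]
opening: 85.1
```

```bash
python3 - <<'E'
from h import *
s=robot.get_state(); print(s['tool_pos'],s['ft_force'],s['opening'])
C=camera_model('scene'); im=grab_frame('scene'); a=np.load('pics/scene0.npy'); b=np.load('pics/s10.npy')
for t in('stylus','stylus_grip'): print(t,[(round(k['confidence'],2),np.round(k['bbox'])) for k in look_for('scene',t)])
y=(im[...,0].astype(int)>im[...,2]*2+30)&(im[...,1]>70); y[:,:250]=0; y[200:]=0;y[:100]=0
v,u=np.nonzero(y); print('yellow',len(u),u.min(),u.max(),v.min(),v.max()) if len(u) else None
print('expected grip bbox',[proj(C,p).round() for p in([452,60,28],[532,60,0])])
d=np.abs(im.astype(int)-b).sum(2)
for n,(r0,r1,c0,c1) in dict(rockers=(250,285,198,262),toggle=(250,285,265,290)).items(): print(n,'vs after push',d[r0:r1,c0:c1].mean().round(1))
d=np.abs(im.astype(int)-a).sum(2)
for n,(r0,r1,c0,c1) in dict(jar=(190,240,135,175),bowl=(255,305,388,445),ladle=(245,330,122,160),spat=(240,325,72,112),green_white=(250,285,230,262),orange=(250,285,200,217)).items(): print(n,'vs start',d[r0:r1,c0:c1].mean().round(1),(d[r0:r1,c0:c1]>90).sum())
E
```

```text
[486.96183428  59.72279356 161.09388301] [-0.18439917 -0.04486678 -0.22502143] 85.14088660208014
stylus [(0.94, array([318., 205., 332., 264.]))]
stylus_grip [(0.92, array([316., 205., 333., 263.]))]
yellow 23408 250 559 100 199
expected grip bbox [array([324., 206.]), array([326., 239.])]
rockers vs after push 11.9
toggle vs after push 9.0
jar vs start 81.1 703
bowl vs start 12.6 0
ladle vs start 33.0 251
spat vs start 17.6 0
green_white vs start 24.6 71
orange vs start 36.5 63
```

```bash
python3 - <<'E'
from h import *
im=grab_frame('scene'); a=np.load('pics/scene0.npy')
G=lambda i:cv2.Canny(cv2.GaussianBlur(cv2.cvtColor(i,cv2.COLOR_RGB2GRAY),(3,3),0),40,100).astype(np.float32)
for n,(r0,r1,c0,c1) in dict(jar=(190,242,132,176),ladle=(245,330,122,160),rockers=(250,285,215,265)).items():
    L=[cv2.cvtColor(i,cv2.COLOR_RGB2GRAY) for i in(a,im)]
    R=cv2.matchTemplate(L[1][r0-8:r1+8,c0-8:c1+8],L[0][r0:r1,c0:c1],cv2.TM_CCOEFF_NORMED); i=np.unravel_index(R.argmax(),R.shape); print(n,'shift',i[0]-8,i[1]-8,R.max().round(3))
for t in('jar','ladle','spatula','bowl'): print(t,[(round(k['confidence'],2),np.round(k['bbox'])) for k in look_for('scene',t)][:2])
for n,c in dict(blue=(224,266),green=(239,265),white=(252,264)).items(): print(n,a[254:280:2,c[0]].sum(1).tolist(),im[254:280:2,c[0]].sum(1).tolist())
E
```

```text
jar shift 0 0 0.268
ladle shift 0 0 0.778
rockers shift 0 0 0.933
jar [(0.75, array([139., 194., 171., 242.]))]
ladle [(0.77, array([126., 246., 158., 326.]))]
spatula [(0.66, array([318., 210., 332., 262.])), (0.59, array([ 71., 243., 109., 322.]))]
bowl [(0.8, array([391., 254., 442., 300.])), (0.55, array([218., 257., 228., 279.]))]
blue [226, 102, 203, 213, 200, 220, 219, 226, 223, 215, 132, 103, 97] [444, 134, 223, 213, 219, 225, 226, 234, 242, 242, 142, 116, 86]
green [219, 107, 171, 179, 185, 179, 185, 180, 179, 184, 287, 81, 80] [393, 87, 184, 183, 189, 181, 193, 191, 198, 186, 307, 90, 92]
white [274, 94, 501, 527, 525, 506, 513, 421, 275, 160, 251, 79, 90] [285, 104, 524, 550, 546, 525, 531, 438, 291, 169, 261, 95, 95]
```

All the bystanders are where they were; the picture differences are arm shadow. Handing in.

```bash
python3 -c "
from bench import robot
print(robot.get_state()['time']); print(robot.sign_off())"
```

```text
21.45
the job is handed in; nothing more can be done
None
```

The job is done and handed in at about 21.5 s of the 58 s allowed. I drew the stylus out by its shaft, laid it down, released it and took it up again by the yellow grip. With it I pressed the orange rocker over, then pushed the main toggle over. I laid the stylus back on the table, let go and raised the gripper clear.

**Last checks:**
- **Orange rocker:** the force fell away during the press and rose to 8 N at the stop. In the picture it now looks like the white (ON) rocker.
- **Main toggle:** its image matches the ON projection, and it stayed there after I backed off.
- **Other rockers:** blue, green and white look unchanged.
- **Stylus:** it is detected on the table where I put it, with the gripper open and no force on it.
- **Bystanders:** the bowl and spatula show no change. The jar and ladle are detected where they stood at the start.

**Disagreements:**
- **Jar:** its picture match to the start was poor (0.27), and the ladle's only fair (0.78). I put both down to the arm's shadow having moved.
- **Toggle push:** in the last rows the arm stopped advancing, at forces of about 3 N, and the tool tilted about 2°. The tip was probably resting against the toggle after it had snapped over; I did not confirm this.

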